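Index the display turntable and clip in the round-nosed plate

ROBOT

A 7-joint arm with a two-finger parallel gripper is mounted at the origin on the work surface. World frame = base frame: x ahead of the robot, y to its left, z up, the work surface at z = 0. Lengths are in m, angles in rad, forces in N, time in s.
With the tool pointing down it reaches from about 0.4 to 0.85 m from the base axis. Payload 10.4 kg.
Tool frame: the origin (TCP) lies midway between the tips of the shut fingers; the grasp point (between the pads) lies 19 mm behind it (grip_point_offset is the distance from the TCP to the grasp point, in m); y points along the fingers, z is the direction in which the jaws open and shut, and the axes are right-handed (so a half turn about y gives the same grasp; the last joint's range is limited). The gripper opens to 85 mm and grips with 20 to 120 N. Pads are 22 mm wide; open, the fingers measure 114 mm over their backs; the gripper's body (76 mm by 85 mm) begins 54 mm behind the grasp point. The pads swing forward as they close: fully open they stand 13 mm farther back than shut.
Start: joints at [-1.282, 0.332, -0.065, 1.46, 0.022, 1.35, -0.088], TCP at [0.192, 0.595, 0.231] pointing down, gripper open.
Joint ranges: [-2.6, 2.6], [-0.5, 2.12], [-1.47, 1.34], [0.16, 2.42], [-1.27, 4.41], [0.06, 2.06], [-2.6, 2.6]. Speed limits (rad/s): [2.22, 2.22, 2.79, 2.79, 3.14, 3.14, 3.14].

INTERFACE

Orientations are given as a unit quaternion [x, y, z, w].
In Python, from workcell import * gives the robot as it stands.
- The arm moves only by the tool send_rows, never from a script. Its argument "motion" is a list of rows, each a list of 7 numbers: the opening in per cent of the stroke, from 0 (shut) to 100 (fully open), then the shift along the tool's x, y, z in m, then the turn, a rotation vector about the tool's x, y, z in rad. In form: [[claw, tx, ty, tz, ax, ay, az], ...]. A call has 1 to 10 rows; each row is the pose to reach, as a shift and turn from the pose commanded when the call began, along the tool's axes at that moment; what a row does not reach only later rows make up. A row lasts 1/12 s, in which the tool goes at most 41.7 mm and 7.16 degrees, less where a joint would pass 70% of its speed; a pose out of reach is approached as far as the arm can. A call with a gripper value outside its range is refused whole. The fingers move at their own pace and stop on an object; "squeeze" is the grip in N (left out, the last holds). Time passes only in rows, so rows that repeat a pose let the fingers close. It gives the time, the measured TCP pose, the force and the opening at its end, in the units of the state.
- get_obs(): the state, without advancing time (a new reading comes with each control period).
- camera(name): name is "side" or "top" or "wrist"; returns a dict with "pixels" (420x560x3 uint8, red, green, blue), "range_z" (420x560 float32, m along the optical axis (not along the pixel's ray), 0 where there is no reading), "fovy" (degrees; the focal length in pixels is half the picture's height over the tangent of half this angle, whatever the lens; pixels are square), "cx", "cy" (the principal point, pixels), "dist_coeffs" ([k1, k2, p1, p2, k3] as OpenCV has them; the pictures are not rectified), "view" (4x4, takes a point from world to camera coordinates); the wrist camera has in their place "T_tool_cam" (4x4, takes a point from camera to tool coordinates, whose origin is the TCP and whose axes are the tool frame's). Camera axes: x right, y down, z forward; pixel columns grow to the right and rows downward; lengths in m; the calibration is good to about 2 mm. A picture is of the moment at which its call begins: read the wrist's pose just before it.
- hand_in(): hands the job in, once; it reports no verdict.
The state is a dict: "clock": time; "joint_pos": joint angles; "joint_velocities": joint speeds; "tau": joint torques, N m; "position": TCP position; "ee_rot": TCP orientation; "ft_force": force on the tool from outside, world axes, zero at the start; "torque": the same for the moment, N m; "grip_width": opening from 0.0 (shut) to 1.0 (fully open).
Only numpy, scipy, OpenCV 4.12 (cv2) and the standard library are available. Lean on these libraries where they do the work, as an engineer would, in place of code of your own. Each camera call takes 0.05 s, during which the arm holds its last target.

TASK

Turn the plywood display turntable (it has a wooden post to turn it by) until the open mouth of the aluminium clip points at the diamond-shaped pointer on the foot and the table clicks to rest in that stop. Then take the round-nosed plate by its grip block and slide it flat along the table, nose first, straight and central under the sprung clip until its nose is home against the wooden back stop, and let go. Leave the pointed plate and everything else where they are.

Things in the scene. Friction and masses are not known exactly. Their poses are not given: they have to be found in the camera images.
- platter (a joint): angle of the plywood turntable about its vertical axis, rad, growing anticlockwise from above. Sprung stops every 20 degrees (0, 0.349, ... 3.142); travel -0.15 to 3.3. Wanted: 2.094, where the clip's mouth points at the diamond pointer; it starts at one of the first five, so it turns anticlockwise. Crossing between stops takes about 6 N at the post; let go within 0.12 rad of a stop it pulls itself in.
- hub (a point): centre of the turntable's top face, on its axis, 36 mm above the shelf; the table is 250 mm across, 14 mm thick. Turns with the table: x points along the top from the centre out through the clip's mouth, z up. The wooden back stop on it is a block 70 mm wide, 24 mm high, its face towards the mouth at x = -35 mm, y = 0.
- post (a point): turning post: upright wooden rod, 18 mm diameter, 60 mm high above the turntable's top, fixed at x = -100 mm of hub, y = 0. This point is on its axis, 40 mm above the turntable's top.
- pointer (a point): aluminium diamond, 34 mm across, on the turntable's fixed foot, 143 mm from the turntable's axis; this point is on its top, 22 mm above the shelf, below the level of the table's top. The other stops are marked by round 10 mm studs.
- clip_lip (a point): front edge of the clip's turned-up lip, 20 mm above the table's top when empty; axes as hub. The clip, 50 mm wide, is hinged above the back stop (hub x = -45 mm), slopes down to a low edge at hub x = 12 mm, 2 mm above the top, then turns up at 28 degrees to this edge at x = 46 mm. A 6 mm plate pushed towards -x rides under the lip and lifts it; it presses with about 3 N.
- clip (a joint): opening angle of the sprung aluminium clip, rad: 0 empty, about 0.07 with a plate under it.
- round_grip (a point): round-nosed plate: white acrylic, 140 x 60 x 6 mm, one end a half circle, about 110 g, flat on the shelf. At its square tail stands a wooden grip block, 22 mm along the plate, 24 across, 40 high. This point: the block's centre, 26 mm above the plate's underside; x points to the nose, z up. The nose tip is 122 mm ahead along x, the tail end 18 mm behind.
- round_nose (a point): tip of the round nose of the round-nosed plate, half-way through its thickness (3 mm above its underside); axes as for the grip block.
- pointed_grip (a point): grip block centre of the other plate, alike in size and material but with a 90 degree point for a nose: leave it.
- frog: green ceramic frog, 72 mm wide, 79 mm high, origin under its middle: leave it.
- toy_hammer: chunky wooden toy hammer lying down, 172 mm long, head 85 mm wide, 44 mm high, origin under its handle: leave it.
- arch_block: small wooden arch block, 70 x 30 x 46 mm high, origin under its middle, between the robot and the turntable: leave it.
- bowl: white bowl, 110 mm across, 45 mm high, origin under its middle: leave it.
- jar: glass jar with wooden cap, 70 mm across, 80 mm high, origin under its middle: leave it.
There are look-alikes about, which are no part of the job. Leave any blue or purple look-alike of the part that bears round_grip alone.

How it is judged:
By the outcome, as a careful person would: the job done as asked, in the order asked, and still so for the second after the job is handed in, with the robot touching nothing.
It also fails if it takes over 66 s, if anything falls off the work surface, if the arm or the gripper's body presses on something with over 40 N, if the wrist force passes 120 N, or if a joint passes its speed limit or range.

## Working session

There is one attempt and no reset: what is moved stays moved. The work goes in short steps, Python scripts to look and compute and a tool call to move; the robot and the scene stay as the last step left them, time stands still between calls to the robot, and variables do not carry over. Pictures are saved under pics/ and viewed, and the job is handed in when it is done.

Besides the shell and the picture viewer there is one more tool, called after "Call:" as name([rows], argument=value, ...), one row to a line, values as JSON. send_rows: Moves the arm, as the interface text tells. Its arguments: {"type":"object","properties":{"motion":{"type":"array"},"squeeze":{"type":"number"}},"required":["motion"]}

```bash
mkdir -p pics; cat > h.py <<'E'
from workcell import *
import numpy as np, cv2
from scipy.spatial.transform import Rotation as R
def K(c):
    h,w=c["pixels"].shape[:2]; f=h/2/np.tan(np.radians(c["fovy"])/2)
    return np.array([[f,0,c["cx"]],[0,f,c["cy"]],[0,0,1.]])
def snap(n):
    o=get_obs(); c=camera(n)
    if n=="wrist":
        T=np.eye(4); T[:3,:3]=R.from_quat(o["ee_rot"]).as_matrix(); T[:3,3]=o["position"]
        c["Twc"]=T@np.array(c["T_tool_cam"])
    else: c["Twc"]=np.linalg.inv(np.array(c["view"]))
    return c
def save(c,p,box=None,s=1):
    im=c["pixels"][:,:,::-1]
    if box: im=im[box[1]:box[3],box[0]:box[2]]
    cv2.imwrite(p,cv2.resize(im,None,fx=s,fy=s,interpolation=cv2.INTER_CUBIC))
def ray(c,uv,z):
    uv=np.array(uv,float).reshape(-1,1,2)
    n=cv2.undistortPoints(uv,K(c),np.array(c["dist_coeffs"],float)).reshape(-1,2)
    d=np.c_[n,np.ones(len(n))]@c["Twc"][:3,:3].T; o=c["Twc"][:3,3]
    return o+d*((z-o[2])/d[:,2])[:,None]
def proj(c,P):
    Tc=np.linalg.inv(c["Twc"]); P=np.atleast_2d(P).astype(float)
    return cv2.projectPoints(P,cv2.Rodrigues(Tc[:3,:3])[0],Tc[:3,3],K(c),np.array(c["dist_coeffs"],float))[0].reshape(-1,2)
E
python3 - <<'E'
from h import *
o=get_obs(); print(o)
for n in["top","side","wrist"]:
    c=snap(n); save(c,f"pics/{n}0.png",s=1.4); print(n,c["Twc"].round(3).tolist(),c["fovy"],c["dist_coeffs"])
    import pickle; pickle.dump(c,open(f"{n}0.pkl","wb"))
E
```

```text
{'clock': 0.0, 'joint_pos': array([-1.28162495,  0.33282545, -0.06471056,  1.46096062,  0.02157775,
        1.34990971, -0.08847619]), 'joint_velocities': array([ 0.00011042,  0.0004658 , -0.00092813, -0.00075173,  0.0009489 ,
       -0.00164393,  0.00047254]), 'tau': array([ 2.52261954e-03, -6.25455022e+01,  5.06555149e-02, -3.91601658e+01,
        1.62244798e-02,  1.00662623e-02, -4.32272338e-05]), 'position': array([0.19158971, 0.59450319, 0.23053573]), 'ee_rot': array([ 0.69902938, -0.10982674,  0.10970196, -0.69804118]), 'ft_force': array([ 0.26654809, -0.92210069,  0.25822965]), 'torque': array([0.02090955, 0.00388588, 0.022882  ]), 'grip_width': 0.9974629755183095}
top [[0.01, -0.991, 0.136, 0.401], [-1.0, -0.007, 0.02, -0.029], [-0.019, -0.136, -0.991, 1.231], [0.0, 0.0, 0.0, 1.0]] 49.596256320805374 [0.0465125 0.        0.        0.        0.       ]
side [[0.952, -0.164, 0.259, 0.159], [-0.306, -0.545, 0.78, -1.244], [0.013, -0.822, -0.569, 0.963], [0.0, 0.0, 0.0, 1.0]] 47.546590383068036 [0.05746084 0.         0.         0.         0.        ]
wrist [[0.307, 0.905, 0.294, 0.117], [0.952, -0.292, -0.095, 0.619], [-0.0, 0.309, -0.951, 0.374], [0.0, 0.0, 0.0, 1.0]] 65.52922814463273 [-0.04199517  0.          0.          0.          0.        ]
```

View pics/top0.png

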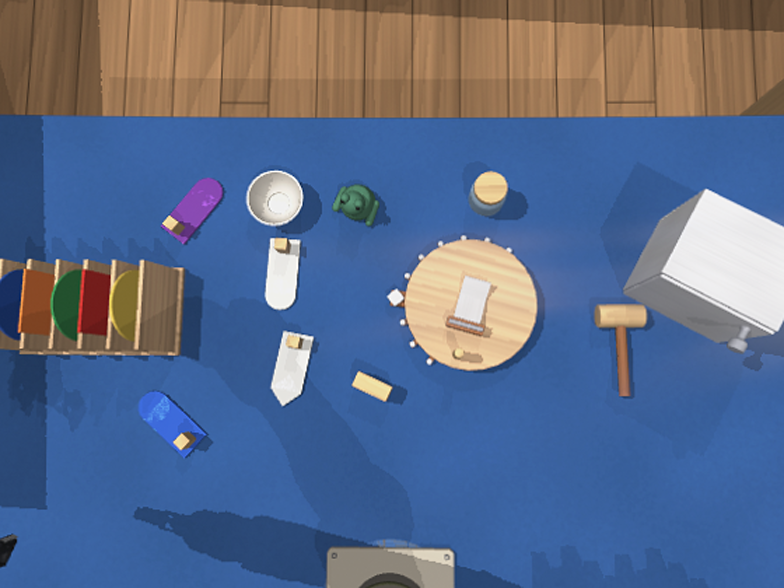

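View pics/side0.png

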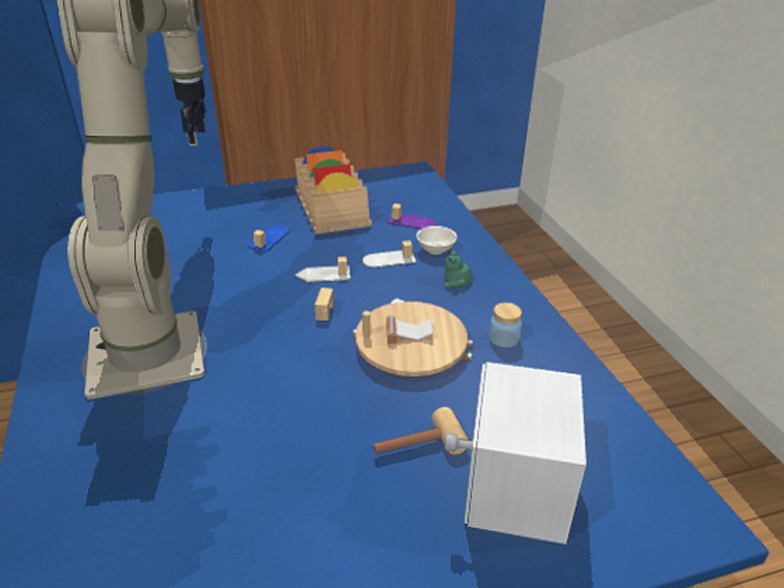

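View pics/wrist0.png

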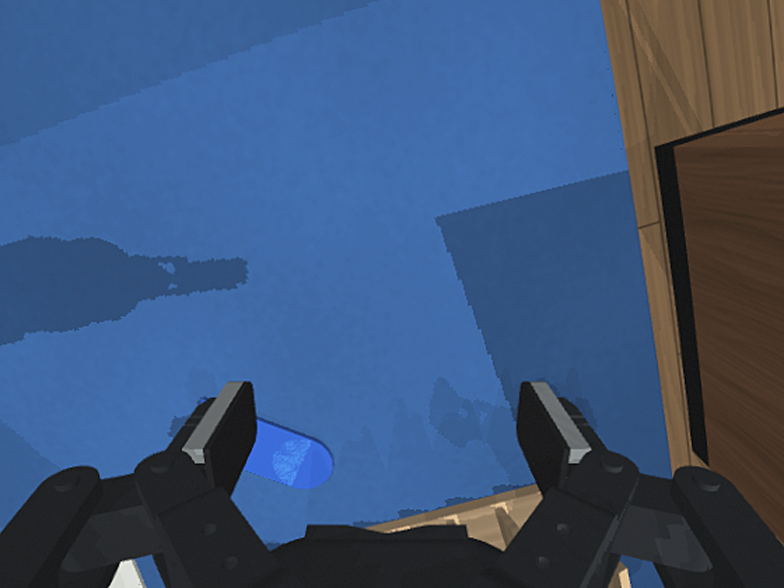

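The top view (shown ×1.4) has the turntable at (471,304), with the post at (460,352), the clip mouth facing up, and the diamond at (397,297). The white round-nosed plate is at (283,272) with its grip block at (282,245). The white pointed plate is at (292,368). The purple plate (193,210) and blue plate (173,423) are look-alikes to leave alone. The round-nosed white one at (283,272) fits the description, so I'll confirm it in a crop and measure.

```bash
python3 - <<'E'
from h import *
import pickle
c=pickle.load(open("top0.pkl","rb")); im=c["pixels"]
a=im[155:310,170:400][:,:,::-1]; cv2.imwrite("pics/crop1.png",cv2.resize(a,None,fx=3.4,fy=3.4,interpolation=cv2.INTER_CUBIC))
hsv=cv2.cvtColor(im,cv2.COLOR_RGB2HSV)
nb=((hsv[:,:,0]<95)|(hsv[:,:,0]>135)|(hsv[:,:,1]<110)).astype(np.uint8)
cv2.imwrite("pics/mask1.png",nb*255)
# white
w=((hsv[:,:,1]<60)&(hsv[:,:,2]>130)).astype(np.uint8)
n,l,s,ce=cv2.connectedComponentsWithStats(w)
for i in range(1,n):
    if s[i,4]>30: print("white",s[i].tolist(),ce[i].round(1))
wd=((hsv[:,:,0]>8)&(hsv[:,:,0]<30)&(hsv[:,:,1]>60)&(hsv[:,:,2]>100)).astype(np.uint8)
n,l,s,ce=cv2.connectedComponentsWithStats(wd)
for i in range(1,n):
    if s[i,4]>30: print("wood",s[i].tolist(),ce[i].round(1))
E
```

```text
white [176, 122, 41, 39, 1264] [195.8 141. ]
white [445, 135, 115, 116, 7258] [514.6 186.3]
white [189, 170, 26, 51, 947] [201.2 196.6]
white [369, 185, 15, 39, 41] [379.4 204.1]
white [324, 197, 27, 34, 612] [337.  213.4]
white [277, 206, 12, 13, 93] [282.3 212. ]
white [321, 228, 24, 9, 79] [332.6 231.9]
white [193, 236, 31, 54, 966] [207.4 262.6]
white [234, 392, 91, 28, 2147] [279.  404.1]
wood [0, 0, 24, 82, 1519] [11.  34.5]
wood [19, 0, 37, 82, 2581] [37.9 41.1]
wood [55, 0, 505, 84, 40622] [302.5  42. ]
wood [339, 123, 23, 23, 430] [349.9 133.9]
wood [116, 154, 16, 11, 86] [122.7 159.5]
wood [196, 170, 11, 11, 92] [200.4 174.8]
wood [284, 171, 99, 94, 6201] [335.4 217.6]
wood [0, 185, 131, 69, 5657] [ 72.7 220.3]
wood [425, 218, 37, 64, 886] [443.2 236.7]
wood [204, 239, 10, 10, 72] [208.8 243.7]
wood [252, 265, 28, 22, 310] [265.3 275.4]
wood [124, 309, 15, 12, 90] [130.  315.1]
```

View pics/crop1.png

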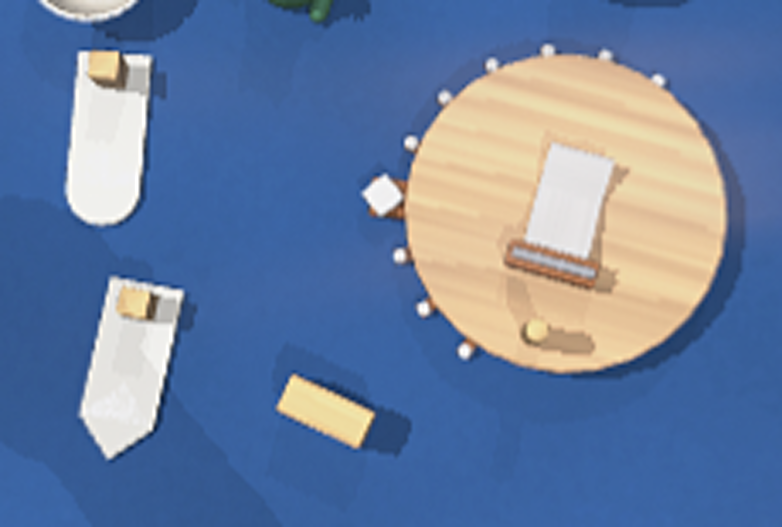

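The crop confirms it: the white plate with a half-circle nose (crop 105,140) is the one to take, and the one below it (130,370) has a point. The clip's mouth faces up and slightly right. The diamond is at crop (382,195) and the post at (537,330).

```bash
python3 - <<'E'
from h import *
import pickle
c=pickle.load(open("top0.pkl","rb")); im=c["pixels"]
hsv=cv2.cvtColor(im,cv2.COLOR_RGB2HSV)
nb=((hsv[:,:,0]<90)|(hsv[:,:,0]>135)|(hsv[:,:,1]<90)).astype(np.uint8)
reg=np.zeros_like(nb); reg[165:270,280:390]=nb[165:270,280:390]
reg=cv2.morphologyEx(reg,cv2.MORPH_OPEN,cv2.getStructuringElement(cv2.MORPH_ELLIPSE,(25,25)))
ct=max(cv2.findContours(reg,0,1)[0],key=cv2.contourArea).reshape(-1,2)
def circ(P):
    A=np.c_[2*P[:,:2],np.ones(len(P))]; s=np.linalg.lstsq(A,(P[:,:2]**2).sum(1),rcond=None)[0]
    return s[:2],np.sqrt(s[2]+s[:2]@s[:2])
P=ray(c,ct,.036)
# ignore near-side lower (side wall seen at side facing camera)
C,r=circ(P); print("hub",C,r)
d=ray(c,[282.3,212.],.022)[0]; a=np.arctan2(*(d[:2]-C)[::-1]); print("diamond",d,np.hypot(*(d[:2]-C)),np.degrees(a))
def up(x,y): return [170+ (x+.5)/3.4-.5,155+(y+.5)/3.4-.5]
p=ray(c,up(537,327),.096)[0]; print("post",p,np.hypot(*(p[:2]-C)), np.degrees(np.arctan2(*(C-p[:2])[::-1])))
# clip corners
q=ray(c,[up(551,142),up(614,156)],.056).mean(0)
print("lip",q,np.degrees(np.arctan2(*(q[:2]-C)[::-1])),np.hypot(*(q[:2]-C)))
for box,nm in(((185,165,222,226),"round"),((188,232,228,295),"pointed")):
    x0,y0,x1,y1=box; m=np.zeros_like(nb); m[y0:y1,x0:x1]=nb[y0:y1,x0:x1]
    ct=max(cv2.findContours(m,0,1)[0],key=cv2.contourArea)
    P=ray(c,ct.reshape(-1,2),.006)[:,:2]; rr=cv2.minAreaRect((P*1000).astype(np.float32)); print(nm,rr)
g=ray(c,[up(105,65)],.046); print("block-top guess",g)
for i in ([200.4,174.8],[208.8,243.7]): print(ray(c,i,.044))
E
```

```text
hub [ 0.56373314 -0.14803859] 0.12480653771044678
diamond [ 0.57691429 -0.00610631  0.022     ] 0.1425430278973697 84.69420080603282
post [ 0.46927052 -0.12118235  0.096     ] 0.09820613024979627 -15.870744825669643
lip [ 0.6087743  -0.15984824  0.056     ] -14.692049445221977 0.04656366029984578
round ((624.8351440429688, 217.07977294921875), (61.16282272338867, 144.07179260253906), 86.9428939819336)
pointed ((438.801513671875, 194.8047637939453), (61.5970344543457, 139.75106811523438), 79.04798126220703)
block-top guess [[0.67508164 0.212855   0.046     ]]
[[0.67271408 0.21351805 0.044     ]]
[[0.48844087 0.18525441 0.044     ]]
```

```bash
cat >> h.py <<'E'
def plan(wps):
    """wps: list of (x,y,z,yaw_deg of tool z); from current measured pose. prints tool-frame shift+rotvec"""
    o=get_obs(); R0=R.from_quat(o["ee_rot"]).as_matrix(); p0=np.array(o["position"])
    for x,y,z,yw in wps:
        zt=np.array([np.cos(np.radians(yw)),np.sin(np.radians(yw)),0]); yt=np.array([0,0,-1.]); xt=np.cross(yt,zt)
        R1=np.c_[xt,yt,zt]; print((R0.T@(np.array([x,y,z])-p0)).round(4).tolist(), R.from_matrix(R0.T@R1).as_rotvec().round(3).tolist())
def st():
    o=get_obs(); Rm=R.from_quat(o["ee_rot"]).as_matrix()
    print("t",round(o["clock"],2),"p",np.round(o["position"],4),"zyaw",np.degrees(np.arctan2(Rm[1,2],Rm[0,2])).round(2),"ydir",Rm[:,1].round(3),"q",np.round(o["joint_pos"],3),"F",np.round(o["ft_force"],1),"g",round(o["grip_width"],3))
E
python3 - <<'E'
from h import *
import pickle
st()
c=pickle.load(open("top0.pkl","rb"))
print("bowl",ray(c,[[196,122],[196,161]],.045))
plan([(0.40,0.25,.231,30),(.467,-.1216,.231,74.7),(.467,-.1216,.231,-105.3)])
E
```

```text
t 0.15 p [0.1916 0.5946 0.2307] zyaw 72.14 ydir [-0.    -0.001 -1.   ] q [-1.282  0.333 -0.065  1.461  0.022  1.35  -0.089] F [ 0.3 -0.  -0.7] g 1.0
bowl [[0.81853858 0.22988102 0.045     ]
 [0.71020452 0.22634922 0.045     ]]
[0.304, -0.0, -0.2641] [0.001, 0.735, 0.0]
[0.4818, 0.0004, -0.5972] [0.001, -0.045, 0.0]
[0.4818, 0.0004, -0.5972] [-0.0, 3.097, 0.002]
```

Call:
send_rows([
  [100, 0.04, 0, -0.03, 0, 0.12, 0],
  [100, 0.07, 0, -0.06, 0, 0.24, 0],
  [100, 0.1, 0, -0.09, 0, 0.36, 0],
  [100, 0.13, 0, -0.12, 0, 0.48, 0],
  [100, 0.16, 0, -0.145, 0, 0.6, 0],
  [100, 0.19, 0, -0.17, 0, 0.72, 0],
  [100, 0.22, 0, -0.2, 0, 0.84, 0],
  [100, 0.25, 0, -0.22, 0, 0.96, 0],
  [100, 0.28, 0, -0.245, 0, 1.08, 0],
  [100, 0.304, 0, -0.264, 0, 1.17, 0],
])

```text
clock: 0.98
position: [0.4014, 0.2471, 0.2314]
ee_rot: [-0.52, 0.48, -0.48, 0.52]
ft_force: [0.8, 0.7, 0.5]
grip_width: 1.0
```

```bash
python3 - <<'E'
from h import *
st()
plan([(.467,-.1216,.231,-60),(.467,-.1216,.231,-105.3)])
E
```

```text
t 0.98 p [0.4014 0.2471 0.2314] zyaw 4.59 ydir [ 0.  0. -1.] q [-0.929 -0.021  0.278  1.863  0.006  1.298 -0.572] F [0.8 0.7 0.5] g 1.0
[0.3728, 0.0004, 0.0358] [-0.0, 1.127, -0.0]
[0.3728, 0.0004, 0.0358] [-0.0, 1.918, -0.0]
```

Call:
send_rows([
  [60, 0.037, 0, 0.004, 0, 0.12, 0],
  [40, 0.075, 0, 0.007, 0, 0.24, 0],
  [40, 0.112, 0, 0.011, 0, 0.36, 0],
  [40, 0.15, 0, 0.014, 0, 0.48, 0],
  [40, 0.187, 0, 0.018, 0, 0.6, 0],
  [40, 0.224, 0, 0.022, 0, 0.72, 0],
  [40, 0.262, 0, 0.025, 0, 0.84, 0],
  [40, 0.3, 0, 0.029, 0, 0.96, 0],
  [40, 0.337, 0, 0.032, 0, 1.08, 0],
  [40, 0.373, 0, 0.036, 0, 1.2, 0],
])

```text
clock: 1.82
position: [0.4688, -0.1201, 0.2314]
ee_rot: [-0.159, 0.689, -0.689, 0.159]
ft_force: [0.7, 0.8, -0.1]
grip_width: 0.403
```

```bash
python3 - <<'E'
from h import *
st()
plan([(.467,-.1216,.231,-105.3)])
E
```

```text
t 1.82 p [ 0.4688 -0.1201  0.2314] zyaw -64.01 ydir [ 0.001  0.    -1.   ] q [-0.519 -0.011  0.682  1.852  0.006  1.297 -0.957] F [ 0.7  0.8 -0.1] g 0.403
[0.0023, 0.0004, 0.0006] [0.0, 0.721, -0.001]
```

Call:
send_rows([
  [40, 0.002, 0, 0.001, 0, 0.12, 0],
  [40, 0.002, 0, 0.001, 0, 0.24, 0],
  [40, 0.002, 0, 0.001, 0, 0.36, 0],
  [40, 0.002, 0, 0.001, 0, 0.48, 0],
  [40, 0.002, 0, 0.001, 0, 0.6, 0],
  [40, 0.002, 0, 0.001, 0, 0.72, 0],
  [40, 0.002, 0, 0.001, 0, 0.72, 0],
])

```text
clock: 2.4
position: [0.4676, -0.1198, 0.2311]
ee_rot: [0.094, 0.701, -0.701, -0.094]
ft_force: [-0.2, -0.5, 0.3]
grip_width: 0.4
```

```bash
python3 - <<'E'
from h import *
st()
c=snap("wrist"); save(c,"pics/w1.png",s=1.4)
print(proj(c,[[.467,-.1216,.096]])*1.4)
plan([(.467,-.1216,.057,-105.3)])
E
```

```text
t 2.4 p [ 0.4676 -0.1198  0.2311] zyaw -105.25 ydir [-0.  0. -1.] q [-0.514 -0.013  0.674  1.854  0.008  1.298 -1.679] F [-0.2 -0.5  0.3] g 0.4
[[388.97509911 281.14700999]]
[0.0001, 0.1742, 0.002] [0.0, 0.009, 0.0]
```

View pics/w1.png

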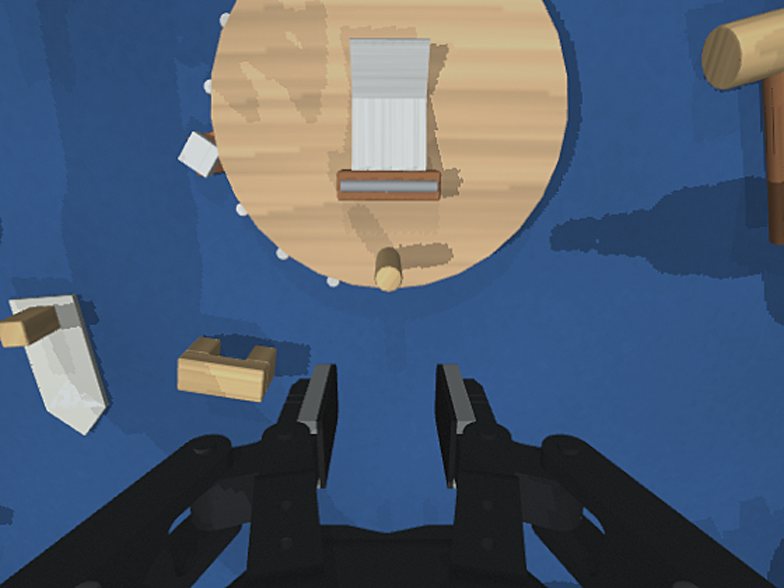

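The wrist view puts the post top at (389,278), and I predicted (389,281). The jaws straddle it and the arch block is well clear, so I'm going down.

Call:
send_rows([
  [40, 0, 0.03, 0.002, 0, 0.005, 0],
  [40, 0, 0.06, 0.002, 0, 0.005, 0],
  [40, 0, 0.09, 0.002, 0, 0.005, 0],
  [40, 0, 0.115, 0.002, 0, 0.005, 0],
  [40, 0, 0.135, 0.002, 0, 0.005, 0],
  [40, 0, 0.15, 0.002, 0, 0.005, 0],
  [40, 0, 0.165, 0.002, 0, 0.005, 0],
  [40, 0, 0.174, 0.002, 0, 0.005, 0],
  [40, 0, 0.174, 0.002, 0, 0.005, 0],
])

```text
clock: 3.2
position: [0.4661, -0.1215, 0.0557]
ee_rot: [-0.091, -0.701, 0.701, 0.093]
ft_force: [-0.6, -0.5, -0.2]
grip_width: 0.4
```

```bash
cat >> h.py <<'E'
H=np.array([.5637,-.148])
def arc(angs,r=.1,z=.057,dyaw=90):
    plan([(H[0]+r*np.cos(np.radians(a)),H[1]+r*np.sin(np.radians(a)),z,a+dyaw) for a in angs])
E
python3 - <<'E'
from h import *
st()
arc([164.7+4*i for i in range(1,11)])
E
```

```text
t 3.2 p [ 0.4661 -0.1215  0.0557] zyaw -105.01 ydir [-0.003 -0.    -1.   ] q [-0.448  0.237  0.673  2.049 -0.184  0.918 -1.508] F [-0.6 -0.5 -0.2] g 0.4
[-0.0014, -0.0013, 0.0068] [-0.001, -0.065, 0.003]
[-0.0021, -0.0012, 0.0137] [-0.001, -0.135, 0.003]
[-0.0032, -0.0012, 0.0206] [-0.001, -0.204, 0.003]
[-0.0049, -0.0012, 0.0274] [-0.001, -0.274, 0.003]
[-0.007, -0.0012, 0.034] [-0.0, -0.344, 0.003]
[-0.0096, -0.0012, 0.0405] [-0.0, -0.414, 0.003]
[-0.0126, -0.0012, 0.0468] [-0.0, -0.484, 0.003]
[-0.0161, -0.0013, 0.0529] [-0.0, -0.553, 0.003]
[-0.02, -0.0013, 0.0587] [-0.0, -0.623, 0.003]
[-0.0242, -0.0013, 0.0642] [0.0, -0.693, 0.003]
```

Call:
send_rows([
  [40, -0.001, 0, 0.005, 0, -0.05, 0],
  [40, -0.002, 0, 0.0105, 0, -0.1, 0],
  [40, -0.003, -0.001, 0.016, 0, -0.16, 0],
  [40, -0.004, -0.001, 0.022, 0, -0.22, 0],
  [40, -0.0055, -0.001, 0.028, 0, -0.28, 0],
  [40, -0.0075, -0.001, 0.035, 0, -0.35, 0],
  [40, -0.0098, -0.001, 0.041, 0, -0.42, 0],
  [40, -0.013, -0.001, 0.047, 0, -0.49, 0],
  [40, -0.0165, -0.001, 0.053, 0, -0.56, 0],
  [40, -0.02, -0.001, 0.0587, 0, -0.623, 0],
])

```text
clock: 4.03
position: [0.4716, -0.1829, 0.0592]
ee_rot: [-0.128, 0.696, -0.695, 0.128]
ft_force: [-0.1, -0.1, -0.5]
grip_width: 0.401
```

```bash
python3 - <<'E'
from h import *
st()
arc([200.7+4*i for i in range(1,11)])
c=snap("top"); save(c,"pics/t2.png",(260,155,400,290),4)
E
```

```text
t 4.03 p [ 0.4716 -0.1829  0.0592] zyaw -69.12 ydir [ 0.001  0.001 -1.   ] q [-0.249  0.275  0.598  1.987 -0.193  0.935 -0.759] F [-0.1 -0.1 -0.5] g 0.401
[0.0013, 0.0022, 0.0069] [0.001, -0.067, -0.001]
[0.0006, 0.0022, 0.0138] [0.001, -0.136, -0.001]
[-0.0006, 0.0022, 0.0207] [0.001, -0.206, -0.001]
[-0.0023, 0.0022, 0.0275] [0.001, -0.276, -0.001]
[-0.0044, 0.0022, 0.0341] [0.001, -0.346, -0.001]
[-0.007, 0.0022, 0.0406] [0.001, -0.416, -0.001]
[-0.01, 0.0022, 0.0469] [0.001, -0.485, -0.001]
[-0.0135, 0.0022, 0.0529] [0.001, -0.555, -0.001]
[-0.0174, 0.0022, 0.0587] [0.001, -0.625, -0.001]
[-0.0217, 0.0022, 0.0642] [0.001, -0.695, -0.001]
```

View pics/t2.png

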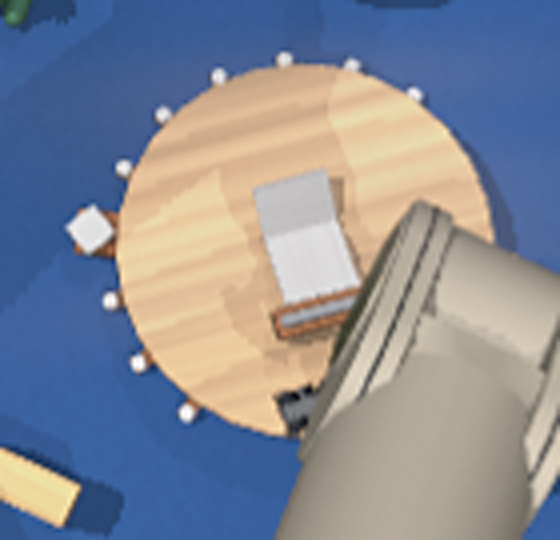

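The table is turning: the clip mouth is now near crop (290,180), pointing up and left. I'm continuing round the arc.

Call:
send_rows([
  [40, 0.001, 0.001, 0.007, 0, -0.067, 0],
  [40, 0.0006, 0.002, 0.0138, 0, -0.136, 0],
  [40, -0.0006, 0.002, 0.0207, 0, -0.206, 0],
  [40, -0.0023, 0.002, 0.0275, 0, -0.276, 0],
  [40, -0.0044, 0.002, 0.034, 0, -0.346, 0],
  [40, -0.007, 0.002, 0.0406, 0, -0.416, 0],
  [40, -0.01, 0.002, 0.047, 0, -0.485, 0],
  [40, -0.0135, 0.002, 0.053, 0, -0.555, 0],
  [40, -0.0174, 0.002, 0.0587, 0, -0.625, 0],
  [40, -0.0217, 0.002, 0.0642, 0, -0.695, 0],
])

```text
clock: 4.92
position: [0.5138, -0.2357, 0.0569]
ee_rot: [-0.357, 0.611, -0.61, 0.356]
ft_force: [0.1, 0.8, -0.4]
grip_width: 0.403
```

```bash
python3 - <<'E'
from h import *
st()
arc([240.7+4*i for i in range(1,11)])
E
```

```text
t 4.92 p [ 0.5138 -0.2357  0.0569] zyaw -29.47 ydir [-0.001  0.001 -1.   ] q [-0.043  0.391  0.471  1.83  -0.212  0.972  0.003] F [ 0.1  0.8 -0.4] g 0.403
[-0.0012, -0.0001, 0.0076] [0.001, -0.073, -0.0]
[-0.0019, -0.0001, 0.0146] [0.001, -0.143, -0.0]
[-0.0032, -0.0001, 0.0214] [0.001, -0.212, -0.0]
[-0.0049, -0.0001, 0.0282] [0.001, -0.282, -0.001]
[-0.0071, -0.0001, 0.0348] [0.001, -0.352, -0.001]
[-0.0097, -0.0001, 0.0413] [0.001, -0.422, -0.001]
[-0.0128, -0.0001, 0.0475] [0.001, -0.492, -0.001]
[-0.0163, -0.0002, 0.0536] [0.001, -0.561, -0.001]
[-0.0202, -0.0002, 0.0594] [0.001, -0.631, -0.001]
[-0.0245, -0.0002, 0.0648] [0.001, -0.701, -0.001]
```

Call:
send_rows([
  [40, -0.0012, 0, 0.0076, 0, -0.073, 0],
  [40, -0.0019, 0, 0.0146, 0, -0.143, 0],
  [40, -0.0032, 0, 0.0214, 0, -0.212, 0],
  [40, -0.0049, 0, 0.0282, 0, -0.282, 0],
  [40, -0.0065, 0, 0.033, 0, -0.33, 0],
  [40, -0.0085, 0, 0.038, 0, -0.387, 0],
  [40, -0.0099, 0, 0.0418, 0, -0.43, 0],
  [40, -0.0099, 0, 0.0418, 0, -0.43, 0],
  [40, -0.0099, 0, 0.0418, 0, -0.43, 0],
])

```text
clock: 5.67
position: [0.5554, -0.2483, 0.0569]
ee_rot: [0.477, -0.522, 0.522, -0.477]
ft_force: [-0.1, -0.7, -0.4]
grip_width: 0.401
```

```bash
python3 - <<'E'
from h import *
st()
c=snap("wrist"); save(c,"pics/w3.png",s=1.4)
c=snap("top"); save(c,"pics/t3.png",(260,155,400,290),4)
E
```

```text
t 5.67 p [ 0.5554 -0.2483  0.0569] zyaw -5.12 ydir [ 0.001 -0.    -1.   ] q [ 0.045  0.465  0.378  1.71  -0.197  1.003  0.404] F [-0.1 -0.7 -0.4] g 0.401
```

View pics/w3.png

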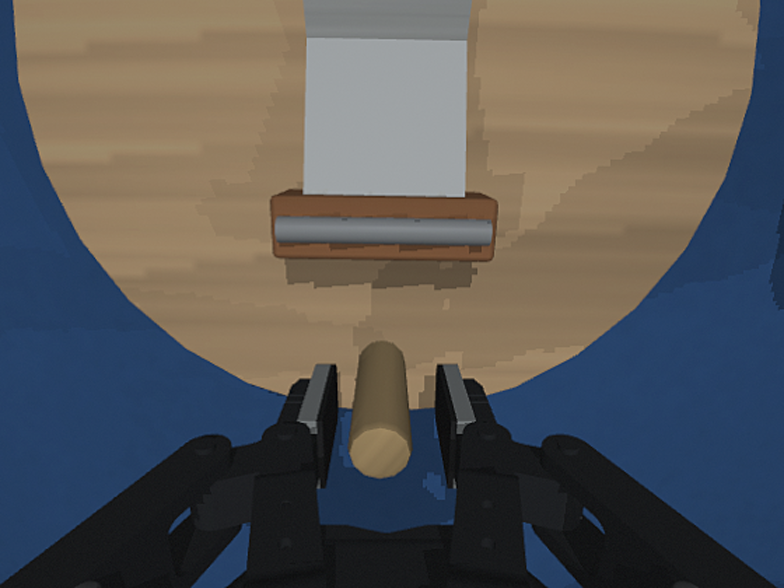

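View pics/t3.png

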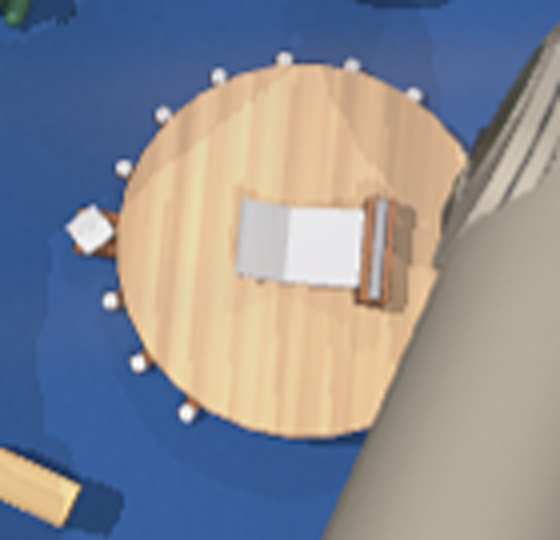

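The post stands free between the pads at (380,450), so the table has settled in its stop. The mouth, at crop (240,240), faces the diamond at (90,230). I'm going up, then over to the plate.

Call:
send_rows([
  [40, 0, -0.03, 0, 0, 0, 0],
  [40, 0, -0.065, 0, 0, 0, 0],
  [40, 0, -0.1, 0, 0, 0, 0],
  [40, 0, -0.14, 0, 0, 0, 0],
  [40, 0, -0.175, 0, 0, 0, 0],
  [40, 0, -0.175, 0, 0, 0, 0],
])

```text
clock: 6.27
position: [0.5575, -0.2497, 0.2393]
ee_rot: [0.475, -0.519, 0.525, -0.479]
ft_force: [1.4, -0.7, -0.2]
grip_width: 0.403
```

```bash
python3 - <<'E'
from h import *
st()
plan([(.60,.0,.23,-65),(.66,.15,.23,-93.1)])
E
```

```text
t 6.27 p [ 0.5575 -0.2497  0.2393] zyaw -5.14 ydir [ 0.011 -0.003 -1.   ] q [ 0.009  0.297  0.422  1.522 -0.125  1.339  0.352] F [ 1.4 -0.7 -0.2] g 0.403
[-0.2525, 0.009, 0.0199] [-0.011, 1.045, -0.004]
[-0.4073, 0.0092, 0.0662] [-0.01, 1.535, -0.007]
```

Call:
send_rows([
  [50, -0.03, 0.005, 0.002, 0, 0.12, 0],
  [60, -0.065, 0.009, 0.004, 0, 0.24, 0],
  [70, -0.1, 0.009, 0.007, 0, 0.36, 0],
  [80, -0.135, 0.009, 0.01, 0, 0.48, 0],
  [80, -0.17, 0.009, 0.015, 0, 0.6, 0],
  [80, -0.21, 0.009, 0.02, 0, 0.72, 0],
  [80, -0.25, 0.009, 0.025, -0.01, 0.84, 0],
  [80, -0.29, 0.009, 0.03, -0.01, 0.96, 0],
  [80, -0.33, 0.009, 0.037, -0.01, 1.08, 0],
  [80, -0.37, 0.009, 0.045, -0.01, 1.2, 0],
])

```text
clock: 7.1
position: [0.6323, 0.1183, 0.2224]
ee_rot: [-0.099, 0.703, -0.698, 0.095]
ft_force: [1.2, -0.2, 0.3]
grip_width: 0.803
```

```bash
python3 - <<'E'
from h import *
st()
plan([(.6767,.2143,.20,-93.1)])
E
```

```text
t 7.1 p [0.6323 0.1183 0.2224] zyaw -74.21 ydir [-0.007  0.006 -1.   ] q [-0.546  0.393  0.394  1.435 -0.159  1.349 -1.438] F [ 1.2 -0.2  0.3] g 0.803
[-0.0689, 0.0227, -0.0801] [0.007, 0.33, 0.006]
```

Call:
send_rows([
  [80, -0.015, 0.005, -0.018, 0, 0.07, 0],
  [80, -0.03, 0.01, -0.036, 0, 0.14, 0],
  [80, -0.045, 0.015, -0.053, 0.003, 0.21, 0.003],
  [80, -0.058, 0.02, -0.068, 0.007, 0.28, 0.006],
  [80, -0.069, 0.022, -0.08, 0.007, 0.33, 0.006],
  [80, -0.069, 0.022, -0.08, 0.007, 0.33, 0.006],
  [80, -0.069, 0.022, -0.08, 0.007, 0.33, 0.006],
])

```text
clock: 7.68
position: [0.6759, 0.2133, 0.1997]
ee_rot: [-0.016, -0.707, 0.707, 0.017]
ft_force: [-0.4, -0.9, 0.8]
grip_width: 0.795
```

```bash
python3 - <<'E'
from h import *
import pickle
st()
c=snap("wrist"); save(c,"pics/w4.png",s=1.4); pickle.dump(c,open("w4.pkl","wb"))
g=np.array([.6767,.2143]); d=np.array([-.9986,.053]); n=np.array([-d[1],d[0]])
print(proj(c,[[*g,.046],[*(g+.122*d),.006],[*(g+.092*d+.03*n),.006],[*(g+.092*d-.03*n),.006]])*1.4)
c=snap("top"); save(c,"pics/t4.png",(260,155,400,290),4); pickle.dump(c,open("t4.pkl","wb"))
E
```

```text
t 7.68 p [0.6759 0.2133 0.1997] zyaw -92.62 ydir [-0.001 -0.001 -1.   ] q [-0.641  0.558  0.418  1.264 -0.221  1.365 -1.851] F [-0.4 -0.9  0.8] g 0.795
[[383.82258224 271.96854659]
 [383.22184112 400.17637067]
 [420.05224051 368.25307461]
 [346.75351039 367.78922374]]
```

View pics/w4.png

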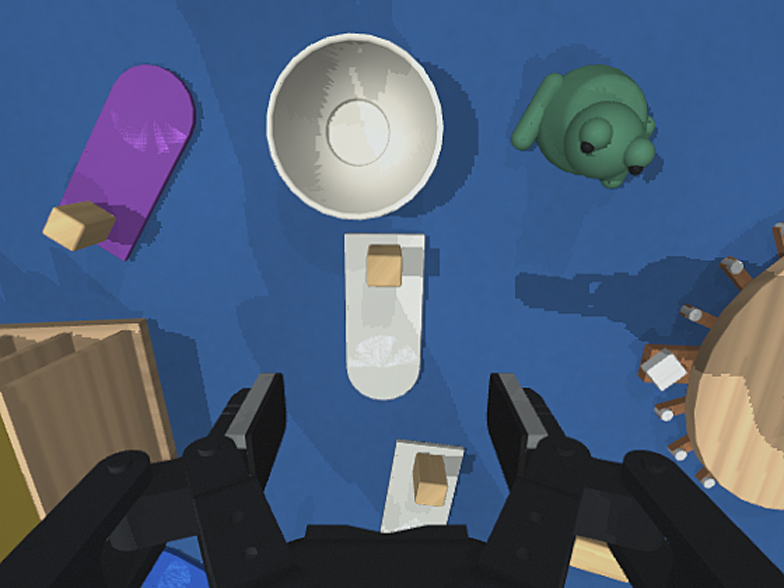

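View pics/t4.png

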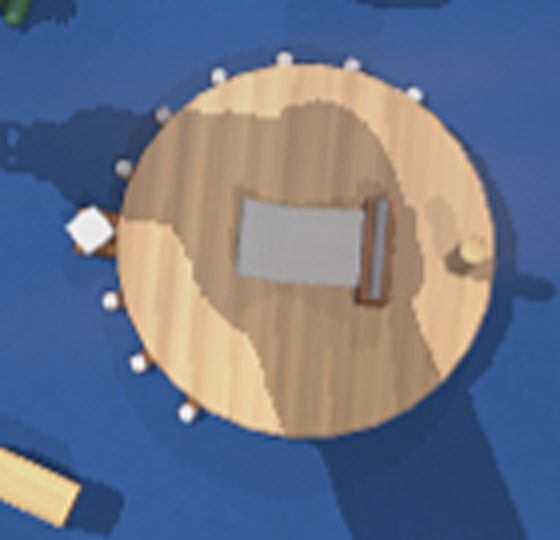

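The wrist view shows the plate with its block top at about (384,268), nose tip (383,400) and edges x = 347 to 421 near the nose. These agree with my top-view estimate. The bowl is just behind the tail. I'll refine the position of the block.

```bash
python3 - <<'E'
from h import *
import pickle
c=pickle.load(open("w4.pkl","rb")); im=c["pixels"]
save(c,"pics/w4c.png",(235,155,320,300),4)
hsv=cv2.cvtColor(im,cv2.COLOR_RGB2HSV)
nb=((hsv[:,:,0]<90)|(hsv[:,:,0]>135)|(hsv[:,:,1]<90)).astype(np.uint8)
m=np.zeros_like(nb); m[163:290,240:310]=nb[163:290,240:310]
ct=max(cv2.findContours(m,0,1)[0],key=cv2.contourArea)
P=ray(c,ct.reshape(-1,2),.006)[:,:2]; print(cv2.minAreaRect((P*1000).astype(np.float32)))
wd=((hsv[:,:,0]>8)&(hsv[:,:,0]<25)&(hsv[:,:,1]>70)).astype(np.uint8)*m
ct=max(cv2.findContours(wd,0,1)[0],key=cv2.contourArea); print(cv2.boundingRect(ct))
print(ray(c,ct.reshape(-1,2),.046).min(0),ray(c,ct.reshape(-1,2),.046).max(0))
t=pickle.load(open("t4.pkl","rb"))
f=lambda x,y:[260+(x+.5)/4-.5,155+(y+.5)/4-.5]
q=ray(t,[f(240,199),f(237,277)],.056); print("lip ends",q,q.mean(0)[:2]-H)
p=ray(t,f(470,246),.096)[0]; print("post",p, np.degrees(np.arctan2(*(p[:2]-H)[::-1])))
b=ray(t,[f(378,197),f(373,302)],.060);print("backstop",b, np.degrees(np.arctan2(*(b[0]-b[1])[:2][::-1])))
E
```

```text
((626.0587158203125, 217.22836303710938), (60.58144760131836, 140.43626403808594), 86.6351089477539)
(262, 175, 25, 30)
[0.6667212  0.20267775 0.046     ] [0.69546558 0.22616998 0.046     ]
lip ends [[ 0.59277567 -0.10416292  0.056     ]
 [ 0.54142452 -0.10213737  0.056     ]] [0.00340009 0.04484985]
post [ 0.55730965 -0.24529698  0.096     ] -93.75772080447764
backstop [[ 0.5940023  -0.19338695  0.06      ]
 [ 0.52537923 -0.18936541  0.06      ]] -3.353882267256923
```

View pics/w4c.png

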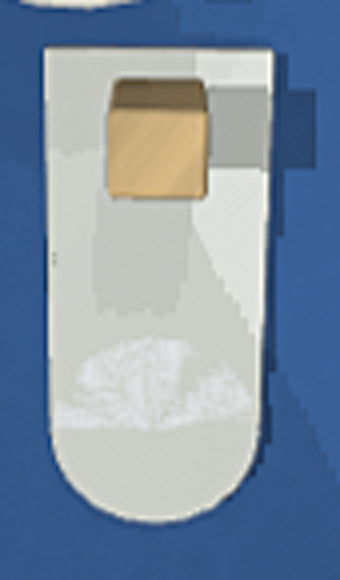

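```bash
python3 - <<'E'
from h import *
st()
plan([(.678,.2142,.10,-93.4),(.678,.2142,.014,-93.4)])
E
```

```text
t 7.78 p [0.6763 0.2113 0.2008] zyaw -92.74 ydir [-0.    -0.001 -1.   ] q [-0.64   0.557  0.419  1.265 -0.221  1.365 -1.85 ] F [-0.8 -0.1  0.5] g 0.797
[-0.0016, 0.1008, -0.0031] [-0.001, 0.012, 0.0]
[-0.0016, 0.1868, -0.0031] [-0.001, 0.012, 0.0]
```

Call:
send_rows([
  [70, -0.001, 0.03, -0.002, 0, 0.012, 0],
  [70, -0.001, 0.06, -0.002, 0, 0.012, 0],
  [70, -0.001, 0.09, -0.002, 0, 0.012, 0],
  [70, -0.001, 0.12, -0.002, 0, 0.012, 0],
  [70, -0.001, 0.14, -0.002, 0, 0.012, 0],
  [70, -0.001, 0.155, -0.002, 0, 0.012, 0],
  [70, -0.001, 0.17, -0.002, 0, 0.012, 0],
  [70, -0.001, 0.18, -0.002, 0, 0.012, 0],
  [70, -0.001, 0.186, -0.002, 0, 0.012, 0],
  [70, -0.001, 0.186, -0.002, 0, 0.012, 0],
])

```text
clock: 8.62
position: [0.677, 0.2143, 0.0138]
ee_rot: [-0.02, -0.707, 0.707, 0.021]
ft_force: [-0.9, 0.7, -0.5]
grip_width: 0.702
```

```bash
python3 - <<'E'
from h import *
st()
c=snap("wrist"); save(c,"pics/w5.png",s=1.4)
st()
E
```

```text
t 8.62 p [0.677  0.2143 0.0138] zyaw -93.4 ydir [-0.001 -0.001 -1.   ] q [-0.62   0.719  0.369  1.425 -0.278  1.05  -1.825] F [-0.9  0.7 -0.5] g 0.702
t 8.67 p [0.6775 0.2145 0.0148] zyaw -93.4 ydir [-0. -0. -1.] q [-0.62   0.718  0.37   1.424 -0.278  1.051 -1.826] F [-0.3  0.1  1.1] g 0.697
```

View pics/w5.png

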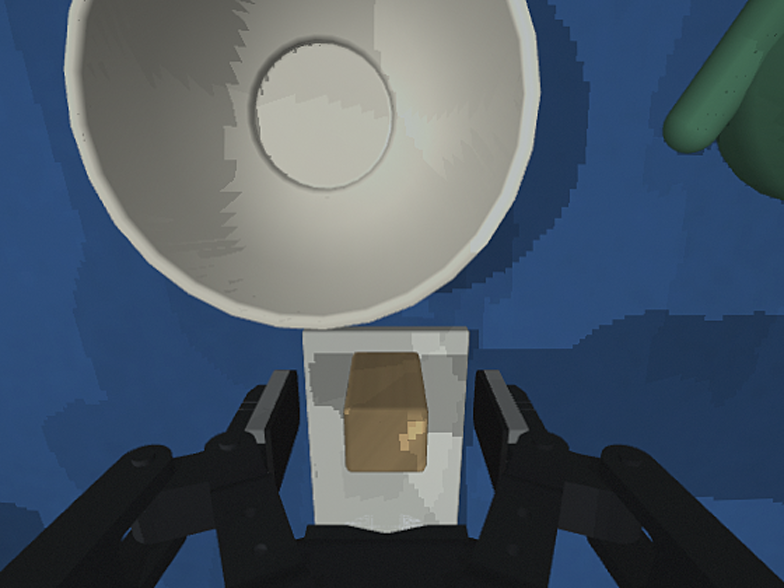

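The block at (386,410) stands centred between the pads, so I'm closing on it.

Call:
send_rows([
  [20, 0, 0, 0, 0, 0, 0],
  [10, 0, 0, 0, 0, 0, 0],
  [5, 0, 0, 0, 0, 0, 0],
  [5, 0, 0, 0, 0, 0, 0],
  [5, 0, 0, 0, 0, 0, 0],
  [5, 0, 0, 0, 0, 0, 0],
  [5, 0, -0.01, 0, 0, 0, 0],
  [5, 0, -0.025, 0, 0, 0, 0],
  [5, 0, -0.04, 0, 0, 0, 0],
], squeeze=60)

```text
clock: 9.42
position: [0.677, 0.2144, 0.0557]
ee_rot: [-0.021, -0.707, 0.707, 0.021]
ft_force: [0.7, 0.8, -0.9]
grip_width: 0.269
```

```bash
python3 - <<'E'
from h import *
st()
plan([(.678,.2142,.15,-93.4),(.60,.12,.15,-50),(.578,.06,.15,-5.3)])
E
```

```text
t 9.42 p [0.677  0.2144 0.0557] zyaw -93.4 ydir [-0.001 -0.    -1.   ] q [-0.628  0.674  0.384  1.403 -0.263  1.117 -1.835] F [ 0.7  0.8 -0.9] g 0.269
[-0.0009, -0.0943, 0.0002] [-0.001, 0.0, 0.001]
[0.0714, -0.0942, 0.0989] [-0.0, -0.757, 0.001]
[0.0898, -0.0941, 0.1601] [0.0, -1.538, 0.001]
```

Call:
send_rows([
  [5, 0, -0.03, 0, 0, 0, 0],
  [5, 0, -0.06, 0, 0, 0, 0],
  [5, 0, -0.094, 0, 0, 0, 0],
  [5, 0.012, -0.094, 0.016, 0, -0.11, 0],
  [5, 0.024, -0.094, 0.032, 0, -0.22, 0],
  [5, 0.036, -0.094, 0.048, 0, -0.33, 0],
  [5, 0.048, -0.094, 0.064, 0, -0.44, 0],
  [5, 0.06, -0.094, 0.08, 0, -0.55, 0],
  [5, 0.068, -0.094, 0.092, 0, -0.66, 0],
  [5, 0.0714, -0.094, 0.099, 0, -0.76, 0],
])

```text
clock: 10.25
position: [0.5996, 0.118, 0.1506]
ee_rot: [0.244, -0.664, 0.664, -0.244]
ft_force: [1.0, 0.2, -1.0]
grip_width: 0.272
```

```bash
python3 - <<'E'
from h import *
st()
plan([(.583,.06,.15,-5.3)])
E
```

```text
t 10.25 p [0.5996 0.118  0.1506] zyaw -49.63 ydir [ 0.001 -0.    -1.   ] q [-0.512  0.36   0.303  1.619 -0.114  1.179 -1.05 ] F [ 1.   0.2 -1. ] g 0.272
[0.0502, 0.0006, 0.0334] [-0.001, -0.774, -0.0]
```

Call:
send_rows([
  [5, 0.007, 0, 0.005, 0, -0.11, 0],
  [5, 0.014, 0, 0.01, 0, -0.22, 0],
  [5, 0.021, 0, 0.015, 0, -0.33, 0],
  [5, 0.028, 0, 0.02, 0, -0.44, 0],
  [5, 0.036, 0, 0.025, 0, -0.55, 0],
  [5, 0.044, 0, 0.03, 0, -0.66, 0],
  [5, 0.05, 0, 0.033, 0, -0.774, 0],
  [5, 0.05, 0, 0.033, 0, -0.774, 0],
  [5, 0.05, 0, 0.033, 0, -0.774, 0],
])

```text
clock: 11.0
position: [0.5837, 0.0622, 0.15]
ee_rot: [0.474, -0.524, 0.525, -0.475]
ft_force: [0.3, 0.4, -1.5]
grip_width: 0.273
```

```bash
python3 - <<'E'
from h import *
import pickle
st()
c=snap("wrist"); save(c,"pics/w6.png",s=1.4); pickle.dump(c,open("w6.pkl","wb"))
st()
c=snap("top"); save(c,"pics/t6.png",(250,155,400,290),4); pickle.dump(c,open("t6.pkl","wb"))
E
```

```text
t 11.0 p [0.5837 0.0622 0.15  ] zyaw -5.77 ydir [ 0.001  0.    -1.   ] q [-0.359  0.305  0.211  1.682 -0.069  1.162 -0.231] F [ 0.3  0.4 -1.5] g 0.273
t 11.05 p [0.5836 0.0628 0.1497] zyaw -5.75 ydir [ 0.001  0.    -1.   ] q [-0.36   0.305  0.211  1.681 -0.069  1.161 -0.232] F [-0.1  0.2 -1.9] g 0.269
```

View pics/w6.png

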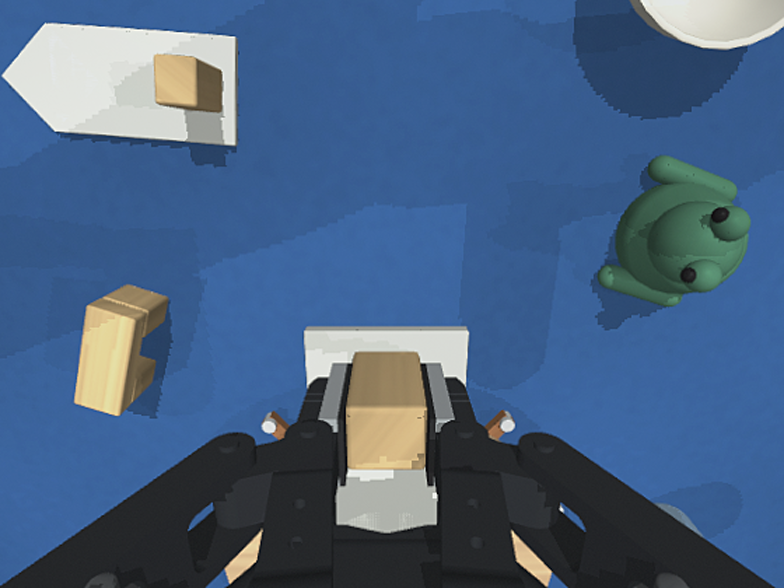

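View pics/t6.png

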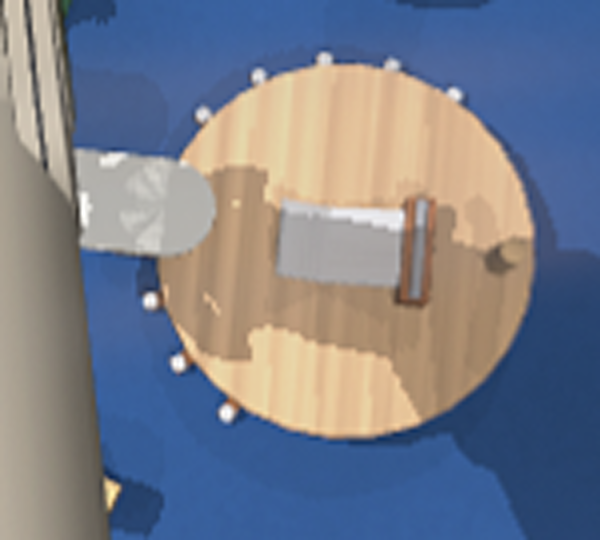

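The top view shows the plate's nose at crop (205,205), pointing at the clip mouth (280,240). The wrist view shows the block held square. Before inserting, I'll refine the clip axis from the sharper wrist picture w3.

```bash
python3 - <<'E'
from h import *
import pickle
c=pickle.load(open("w4.pkl","rb"))
T=np.eye(4); yw=np.radians(-5.12); zt=np.array([np.cos(yw),np.sin(yw),0]); yt=np.array([.001,0,-1.]); xt=np.cross(yt,zt)
T[:3,:3]=np.c_[xt,yt,zt]; T[:3,3]=[.5554,-.2483,.0569]
c["Twc"]=T@np.array(c["T_tool_cam"])
im=cv2.imread("pics/w3.png"); cv2.imwrite("pics/w3c.png",cv2.resize(im[20:290,250:520],None,fx=2.2,fy=2.2,interpolation=cv2.INTER_CUBIC))
u=lambda x,y:[(x+.5)/1.4-.5,(y+.5)/1.4-.5]
b=ray(c,[u(272,257),u(496,259)],.060); e=b[1]-b[0]
print("outer edge",b,np.hypot(*e[:2]),"ang",np.degrees(np.arctan2(e[1],e[0])))
p=ray(c,u(380,452),.096)[0]; print("post",p)
m=b.mean(0); print("axis post->stop",np.degrees(np.arctan2(*(m-p)[:2][::-1])))
# lower clip edge (bend) at z=.038: approx (306,38)-(467,40)
l=ray(c,[u(306,37.5),u(467,39.5)],.038+.001); e=l[1]-l[0]; print("bend",l,np.hypot(*e[:2]),np.degrees(np.arctan2(e[1],e[0])))
m2=l.mean(0);print("post->bend",np.degrees(np.arctan2(*(m2-p)[:2][::-1])),np.hypot(*(m2-p)[:2]))
E
```

```text
outer edge [[ 0.52425232 -0.19753431  0.06      ]
 [ 0.59438183 -0.20446767  0.06      ]] 0.07047141113244751 ang -5.646207462033227
post [ 0.55426233 -0.24604666  0.096     ]
axis post->stop 83.59740340719583
bend [[ 0.54064311 -0.13227161  0.039     ]
 [ 0.59145415 -0.13742393  0.039     ]] 0.05107159718580772 -5.7900952867837185
post->bend 83.94963915801142 0.11182178389992077
```

View pics/w3c.png

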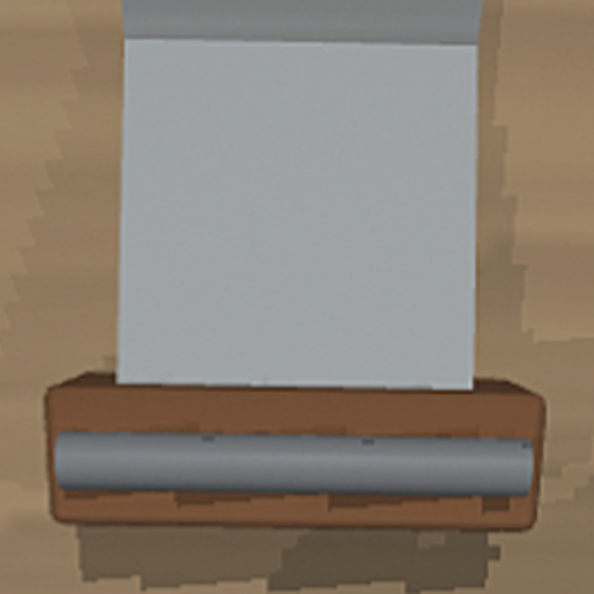

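```bash
cat >> h.py <<'E'
D=np.array([np.cos(np.radians(84.7)),np.sin(np.radians(84.7))]); HH=np.array([.5640,-.148])
def hub(l): plan([(*(HH+x*D),z,-5.3) for x,z in l])
def where():
    o=get_obs(); p=np.array(o["position"])[:2]-HH; print("hubxy mm",(p@D*1000).round(1),((p@np.array([-D[1],D[0]]))*1000).round(1))
E
python3 - <<'E'
from h import *
st(); where()
hub([(.19,.08),(.19,.053)])
E
```

```text
t 11.1 p [0.5835 0.0631 0.1494] zyaw -5.68 ydir [ 0.  0. -1.] q [-0.361  0.306  0.21   1.682 -0.069  1.161 -0.231] F [ 0.5  0.1 -1.3] g 0.272
hubxy mm 212.0 0.0
[0.0221, 0.0694, 0.0002] [-0.0, -0.007, -0.0]
[0.0221, 0.0964, 0.0002] [-0.0, -0.007, -0.0]
```

Call:
send_rows([
  [5, 0.006, 0.02, 0, 0, -0.007, 0],
  [5, 0.012, 0.04, 0, 0, -0.007, 0],
  [5, 0.018, 0.055, 0, 0, -0.007, 0],
  [5, 0.022, 0.07, 0, 0, -0.007, 0],
  [5, 0.022, 0.08, 0, 0, -0.007, 0],
  [5, 0.022, 0.088, 0, 0, -0.007, 0],
  [5, 0.022, 0.094, 0, 0, -0.007, 0],
  [5, 0.022, 0.097, 0, 0, -0.007, 0],
  [5, 0.022, 0.097, 0, 0, -0.007, 0],
])

```text
clock: 11.85
position: [0.5815, 0.0411, 0.0518]
ee_rot: [0.477, -0.522, 0.522, -0.477]
ft_force: [0.2, -0.4, -1.7]
grip_width: 0.268
```

```bash
python3 - <<'E'
from h import *
st(); where()
hub([(.19,.051),(.19,.05)])
c=snap("side"); save(c,"pics/s7.png",(230,190,370,290),5)
c=snap("top"); save(c,"pics/t7.png",(250,155,400,290),5)
st()
E
```

```text
t 11.85 p [0.5815 0.0411 0.0518] zyaw -5.08 ydir [-0. -0. -1.] q [-0.318  0.407  0.205  1.775 -0.098  0.97  -0.163] F [ 0.2 -0.4 -1.7] g 0.268
hubxy mm 189.9 0.1
[-0.0001, 0.0008, 0.0001] [0.0, 0.004, 0.0]
[-0.0001, 0.0018, 0.0001] [0.0, 0.004, 0.0]
t 11.95 p [0.5815 0.0409 0.0522] zyaw -5.1 ydir [ 0.  0. -1.] q [-0.318  0.406  0.205  1.775 -0.098  0.97  -0.163] F [ 0.3  0.2 -1. ] g 0.276
```

View pics/s7.png

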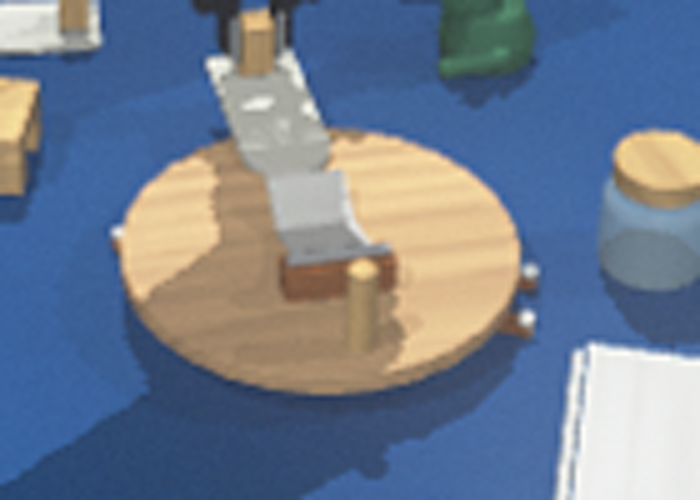

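View pics/t7.png

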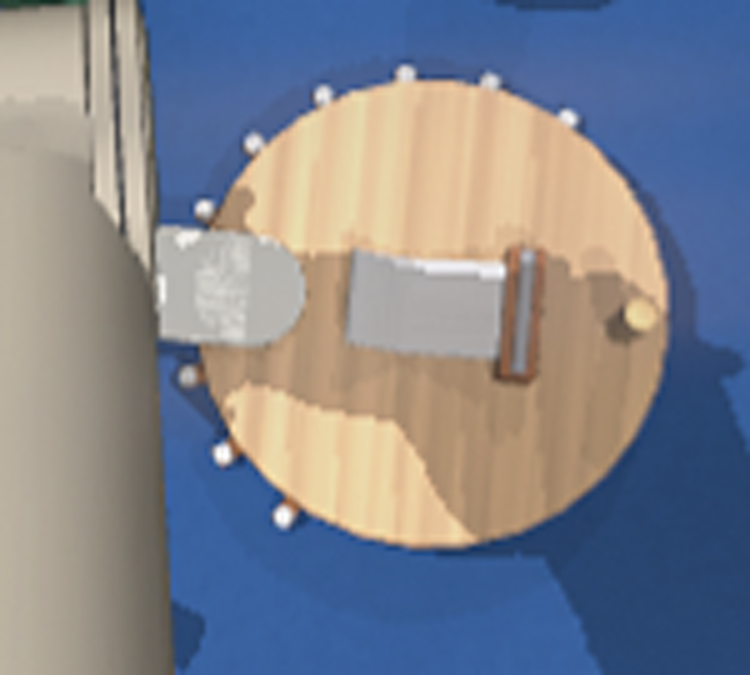

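The plate lies in line with the clip, both on about the same line in the top crop (plate middle (230,289), clip axis there about 287). I'm lowering it onto the table, then sliding it in.

Call:
send_rows([
  [5, 0, 0.001, 0, 0, 0.003, 0],
  [5, 0, 0.0017, 0, 0, 0.003, 0],
  [5, 0.004, 0.0017, 0, 0, 0.003, 0],
  [5, 0.01, 0.0017, 0, 0, 0.003, 0],
  [5, 0.016, 0.0017, 0, 0, 0.003, 0],
  [5, 0.022, 0.0017, 0, 0, 0.003, 0],
  [5, 0.028, 0.0017, 0, 0, 0.003, 0],
  [5, 0.034, 0.0017, 0, 0, 0.003, 0],
  [5, 0.04, 0.0017, 0, 0, 0.003, 0],
  [5, 0.046, 0.0017, 0, 0, 0.003, 0],
])

```text
clock: 12.78
position: [0.5786, -0.0035, 0.0516]
ee_rot: [0.475, -0.522, 0.522, -0.478]
ft_force: [1.4, 5.9, 7.6]
grip_width: 0.27
```

```bash
python3 - <<'E'
from h import *
st(); where()
c=snap("top"); save(c,"pics/t8.png",(250,155,400,290),5)
hub([(.1,.05),(.09,.05)])
E
```

```text
t 12.78 p [ 0.5786 -0.0035  0.0516] zyaw -5.2 ydir [ 0.003  0.002 -1.   ] q [-0.256  0.398  0.221  1.79  -0.106  0.962 -0.081] F [1.4 5.9 7.6] g 0.27
hubxy mm 145.3 -1.2
[0.0436, 0.0016, -0.0012] [-0.003, 0.0, -0.002]
[0.0536, 0.0015, -0.0012] [-0.003, 0.0, -0.002]
```

View pics/t8.png

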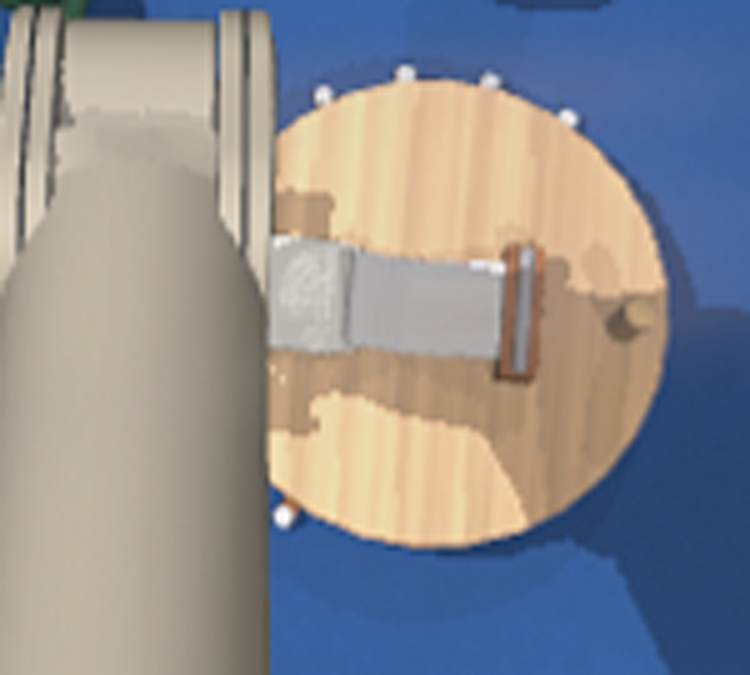

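Call:
send_rows([
  [5, 0.004, -0.0007, 0, 0, 0, 0],
  [5, 0.01, -0.001, 0, 0, 0, 0],
  [5, 0.016, -0.001, 0, 0, 0, 0],
  [5, 0.022, -0.001, 0, 0, 0, 0],
  [5, 0.028, -0.001, 0, 0, 0, 0],
  [5, 0.034, -0.001, 0, 0, 0, 0],
  [5, 0.04, -0.001, 0, 0, 0, 0],
  [5, 0.046, -0.001, 0, 0, 0, 0],
])

```text
clock: 13.5
position: [0.5737, -0.0485, 0.0517]
ee_rot: [-0.476, 0.522, -0.522, 0.478]
ft_force: [0.5, 8.9, 1.8]
grip_width: 0.272
```

```bash
python3 - <<'E'
from h import *
st(); where()
c=snap("side"); save(c,"pics/s9.png",(230,190,370,290),5)
c=snap("top"); save(c,"pics/t9.png",(250,155,400,290),5)
st(); where()
E
```

```text
t 13.5 p [ 0.5737 -0.0485  0.0517] zyaw -5.14 ydir [ 0.001  0.003 -1.   ] q [-0.192  0.394  0.238  1.797 -0.114  0.962  0.005] F [0.5 8.9 1.8] g 0.272
hubxy mm 100.0 -0.5
t 13.6 p [ 0.5735 -0.0502  0.0516] zyaw -5.25 ydir [ 0.001  0.001 -1.   ] q [-0.191  0.394  0.24   1.797 -0.113  0.962  0.004] F [1.1 3.9 3.4] g 0.275
hubxy mm 98.2 -0.4
```

View pics/s9.png

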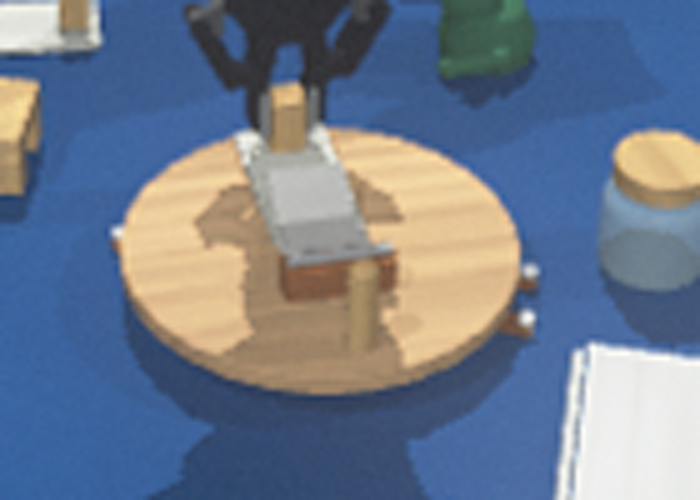

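View pics/t9.png

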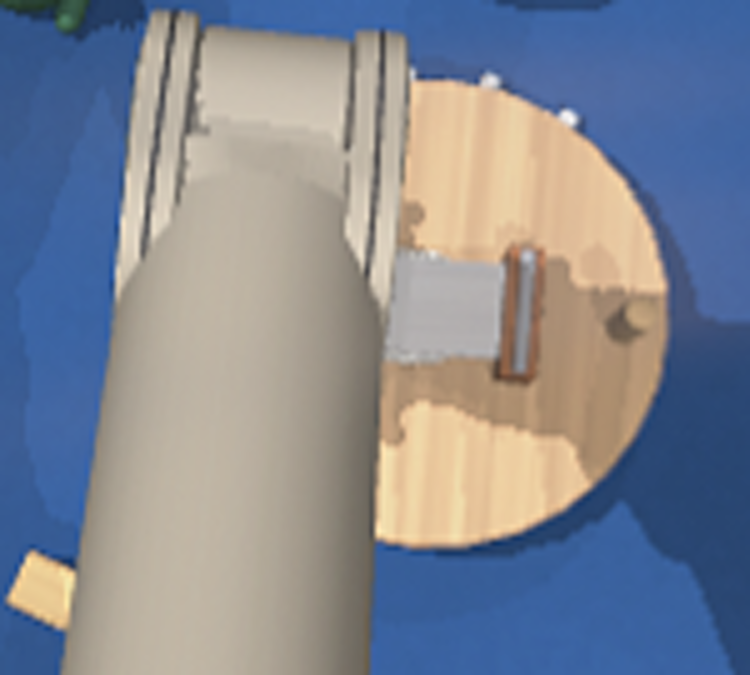

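The side view shows the plate under the clip, with its white margin showing evenly on both sides. About 11 mm is left, so I'm going gently and watching the force.

Call:
send_rows([
  [5, 0.002, 0, 0, 0, 0, 0],
  [5, 0.0035, 0, 0, 0, 0, 0],
  [5, 0.005, 0, 0, 0, 0, 0],
  [5, 0.0065, 0, 0, 0, 0, 0],
  [5, 0.008, 0, 0, 0, 0, 0],
  [5, 0.008, 0, 0, 0, 0, 0],
])

```text
clock: 14.1
position: [0.5729, -0.0567, 0.0516]
ee_rot: [-0.476, 0.522, -0.522, 0.478]
ft_force: [1.4, 6.7, 3.3]
grip_width: 0.27
```

```bash
python3 - <<'E'
from h import *
st(); where()
E
```

```text
t 14.1 p [ 0.5729 -0.0567  0.0516] zyaw -5.16 ydir [ 0.001  0.002 -1.   ] q [-0.18   0.395  0.242  1.797 -0.115  0.962  0.019] F [1.4 6.7 3.3] g 0.27
hubxy mm 91.7 -0.4
```

Call:
send_rows([
  [5, 0.001, 0, 0, 0, 0, 0],
  [5, 0.002, 0, 0, 0, 0, 0],
  [5, 0.003, 0, 0, 0, 0, 0],
  [5, 0.003, 0, 0, 0, 0, 0],
])

```text
clock: 14.43
position: [0.5727, -0.0596, 0.0517]
ee_rot: [-0.476, 0.522, -0.522, 0.478]
ft_force: [1.0, 8.5, 3.1]
grip_width: 0.271
```

```bash
python3 - <<'E'
from h import *
st(); where()
E
```

```text
t 14.43 p [ 0.5727 -0.0596  0.0517] zyaw -5.16 ydir [ 0.001  0.002 -1.   ] q [-0.176  0.395  0.243  1.797 -0.116  0.963  0.025] F [1.  8.5 3.1] g 0.271
hubxy mm 88.8 -0.5
```

Call:
send_rows([
  [5, 0.001, 0, 0, 0, 0, 0],
  [5, 0.002, 0, 0, 0, 0, 0],
  [5, 0.002, 0, 0, 0, 0, 0],
])

```text
clock: 14.68
position: [0.5726, -0.0604, 0.0517]
ee_rot: [-0.476, 0.522, -0.521, 0.478]
ft_force: [0.8, 11.0, 3.7]
grip_width: 0.273
```

```bash
python3 - <<'E'
from h import *
st(); where()
E
```

```text
t 14.68 p [ 0.5726 -0.0604  0.0517] zyaw -5.11 ydir [ 0.001  0.004 -1.   ] q [-0.174  0.395  0.243  1.797 -0.117  0.963  0.028] F [ 0.8 11.   3.7] g 0.273
hubxy mm 88.0 -0.5
```

Call:
send_rows([
  [5, 0.001, 0, 0, 0, 0, 0],
  [5, 0.002, 0, 0, 0, 0, 0],
  [5, 0.002, 0, 0, 0, 0, 0],
])

```text
clock: 14.93
position: [0.5725, -0.0605, 0.0517]
ee_rot: [-0.476, 0.523, -0.52, 0.479]
ft_force: [1.0, 16.9, 5.3]
grip_width: 0.272
```

```bash
python3 - <<'E'
from h import *
st(); where()
E
```

```text
t 14.93 p [ 0.5725 -0.0605  0.0517] zyaw -5.04 ydir [ 0.001  0.005 -1.   ] q [-0.172  0.395  0.242  1.797 -0.119  0.963  0.032] F [ 1.  16.9  5.3] g 0.272
hubxy mm 87.9 -0.4
```

The nose is home: the force rose from 8.5 to 17 N with no further travel (grip at hub x = 87.9 mm, nominal 87). I'm easing the push and letting go.

Call:
send_rows([
  [5, -0.001, 0, 0, 0, 0, 0],
  [5, -0.002, 0, 0, 0, 0, 0],
  [15, -0.002, 0, 0, 0, 0, 0],
  [35, -0.002, 0, 0, 0, 0, 0],
  [55, -0.002, 0, 0, 0, 0, 0],
  [55, -0.002, 0, 0, 0, 0, 0],
  [55, -0.002, 0, 0, 0, 0, 0],
])

```text
clock: 15.52
position: [0.5715, -0.0647, 0.051]
ee_rot: [0.477, -0.523, 0.523, -0.476]
ft_force: [-0.5, -1.4, 0.2]
grip_width: 0.549
```

```bash
python3 - <<'E'
from h import *
st(); where()
c=snap("wrist"); save(c,"pics/w10.png",s=1.4)
E
```

```text
t 15.52 p [ 0.5715 -0.0647  0.051 ] zyaw -5.32 ydir [-0.001 -0.001 -1.   ] q [-0.172  0.396  0.246  1.798 -0.114  0.962  0.028] F [-0.5 -1.4  0.2] g 0.549
hubxy mm 83.7 0.2
```

View pics/w10.png

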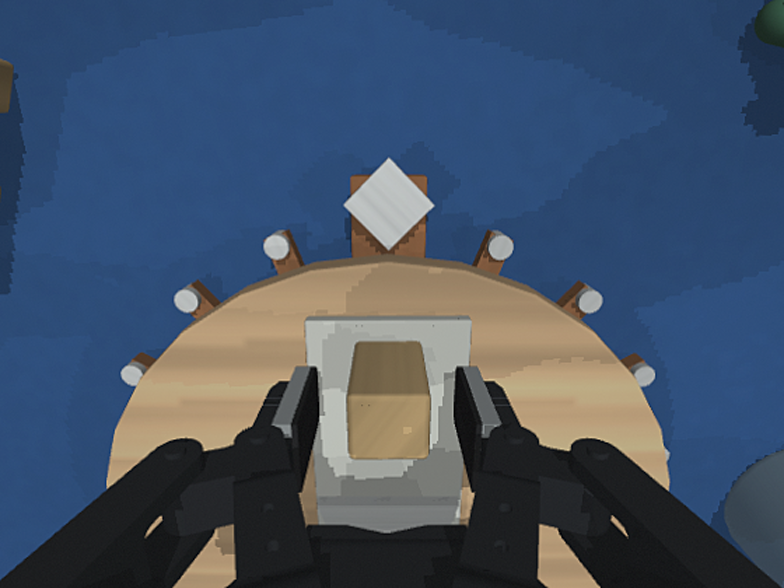

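The pads are free of the block at (388,400), and the plate points straight away from the diamond at (389,205). I'm raising the arm and moving it aside to check.

Call:
send_rows([
  [55, 0, -0.02, 0, 0, 0, 0],
  [55, 0, -0.05, 0, 0, 0, 0],
  [55, 0, -0.08, 0, 0, 0, 0],
  [55, 0, -0.12, 0, 0, 0, 0],
  [55, 0, -0.16, 0, 0, 0, 0],
  [55, -0.03, -0.18, 0, 0, 0, 0],
  [55, -0.07, -0.18, 0, 0, 0, 0],
  [55, -0.11, -0.18, 0, 0, 0, 0],
  [55, -0.15, -0.18, 0, 0, 0, 0],
  [55, -0.19, -0.18, 0, 0, 0, 0],
])

```text
clock: 16.4
position: [0.5891, 0.1267, 0.2312]
ee_rot: [0.476, -0.523, 0.523, -0.476]
ft_force: [0.8, -0.6, 0.1]
grip_width: 0.545
```

Call:
send_rows([
  [55, -0.04, 0, 0, 0, 0, 0],
  [55, -0.08, 0, 0, 0, 0, 0],
  [55, -0.12, 0, 0, 0, 0, 0],
  [55, -0.15, 0, 0, 0, 0, 0],
  [55, -0.15, 0, 0, 0, 0, 0],
])

```text
clock: 16.82
position: [0.6008, 0.2829, 0.2296]
ee_rot: [-0.479, 0.522, -0.519, 0.479]
ft_force: [-0.6, 0.8, -0.5]
grip_width: 0.552
```

```bash
python3 - <<'E'
from h import *
import pickle
st()
c=snap("top"); save(c,"pics/t11.png",(260,155,400,290),5); save(c,"pics/t11f.png",s=1.4); pickle.dump(c,open("t11.pkl","wb"))
c=snap("side"); save(c,"pics/s11.png",(230,190,370,290),5)
E
```

```text
t 16.82 p [0.6008 0.2829 0.2296] zyaw -4.77 ydir [-0.003  0.003 -1.   ] q [-0.575  0.418  0.095  1.353 -0.043  1.374 -0.563] F [-0.6  0.8 -0.5] g 0.552
```

View pics/t11.png

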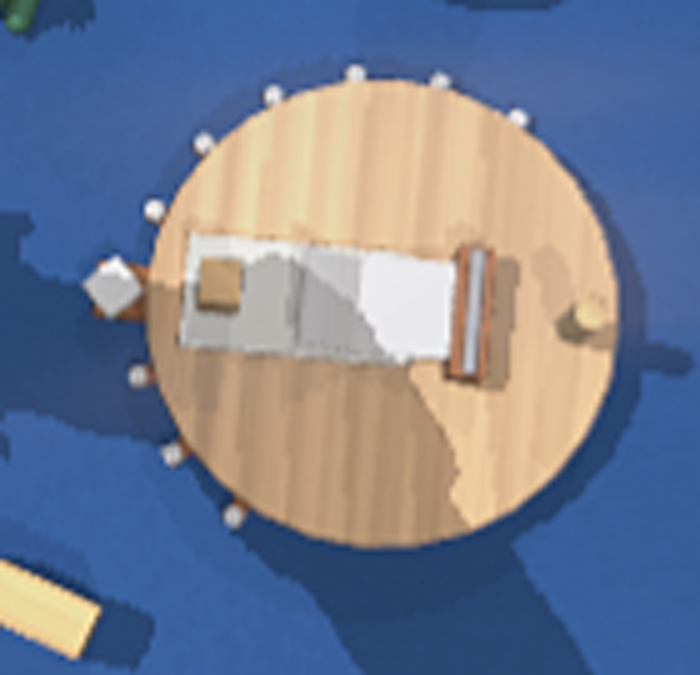

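View pics/s11.png

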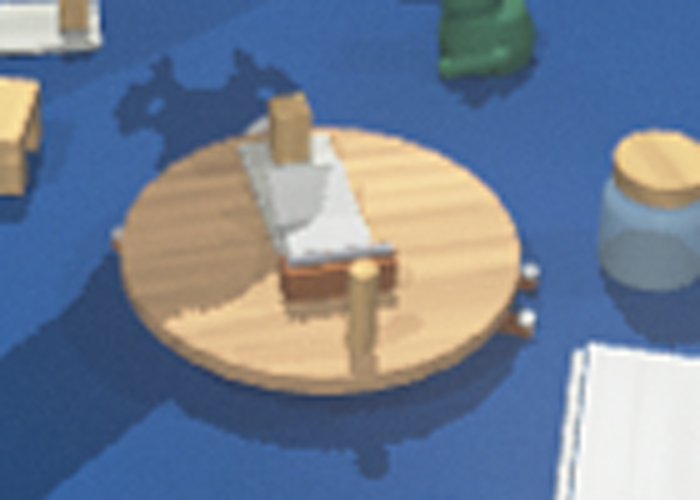

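View pics/t11f.png

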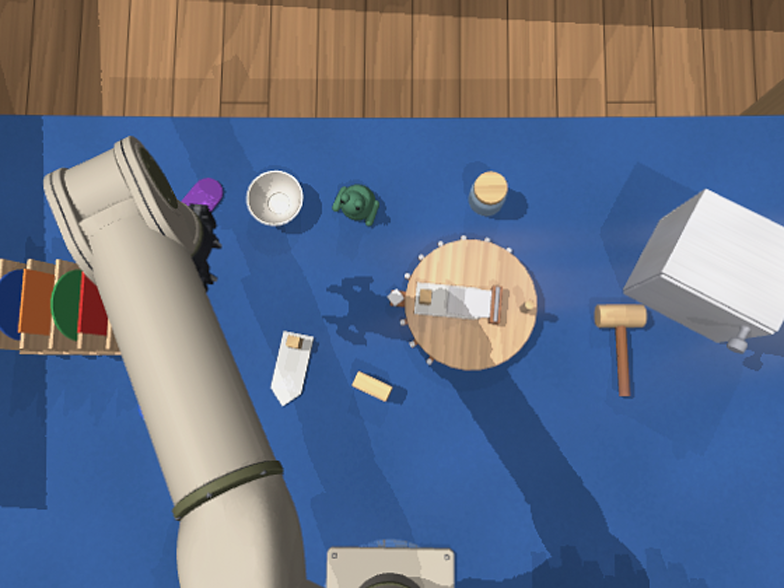

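```bash
python3 - <<'E'
from h import *
import pickle
c=pickle.load(open("t11.pkl","rb"))
f=lambda x,y:[260+(x+.5)/5-.5,155+(y+.5)/5-.5]
h=lambda P:[((p[:2]-HH)@np.array([D,[-D[1],D[0]]]).T*1000).round(1).tolist() for p in P]
print("tail corners",h(ray(c,[f(191,232),f(180,347)],.042)))
print("side pts",h(ray(c,[f(290,241),f(290,356)],.042)))
print("stop top, mouth side / outer corners",h(ray(c,[f(456,244),f(446,376),f(494,247),f(484,382)],.06)))
print("post",h(ray(c,[f(590,312)],.096)))
E
```

```text
tail corners [[103.9, -30.3], [103.7, 31.4]]
side pts [[51.3, -30.6], [45.7, 30.4]]
stop top, mouth side / outer corners [[-33.8, -34.5], [-34.3, 34.8], [-53.4, -34.8], [-53.9, 36.0]]
post [[-98.8, -0.2]]
```

```bash
python3 -c "
from workcell import *
print(hand_in())"
```

```text
the job is handed in; nothing more can be done
None
```

I turned the table 100° anticlockwise by its post until the clip's mouth faced the diamond. Then I slid the round-nosed plate under the clip, nose against the back stop, let go, moved the arm clear and handed in at about 17 s.

- **Table:** it came to rest in the stop with the post standing free between the open fingers. The last top view puts the post at hub (−98.8, −0.2) mm, against (−100, 0) expected. Readings of the clip's direction differed between cameras: about 84° from the wrist and about 86° from the top, with the diamond at 84.7°. I used 84.7°, which is also five 20° stops from the measured start angle.
- **Plate:** the tail is at hub x = 103.8 mm and the back stop's face reads −34 mm. That leaves 138 mm for a 140 mm plate, so no gap within the camera's error.
- **Central and straight:** the plate's edges are at about ±30.5 mm in hub y, and its tail is square to within about 0.2°.
- **Forces:** sliding in took about 4 to 9 N, with one reading of 8 N pressing down, so I raised the hand 1 mm. The push rose to 17 N with no further travel when the nose met the stop.
- **Everything else:** the last full top view shows the pointed plate, frog, hammer, arch block, bowl and jar where they started. The arm hid part of the purple plate and all of the blue one, so I couldn't check those two there.

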